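Load a fresh filter into the dust sampler

ROBOT

A 7-joint arm with a two-finger parallel gripper is mounted at the origin on the work surface. World frame = base frame: x ahead of the robot, y to its left, z up, the work surface at z = 0. Lengths are in mm, angles in rad, forces in N, time in s.
With the tool pointing down it reaches from about 375 to 925 mm from the base axis. Payload 3.1 kg.
Tool frame: the origin (TCP) lies at the centre of the arm's flange, where the gripper is bolted on; the fingertips stand 173 mm ahead of it and the grasp point (between the pads) lies 155 mm ahead of it; z points along the fingers, y is the line along which they close (so a half turn about z gives the same grasp; the last joint's range is limited). The gripper opens to 85 mm and grips with 20 to 120 N. Pads are 22 mm wide; open, the fingers measure 114 mm over their backs; the gripper's body (76 mm by 85 mm) begins 54 mm behind the grasp point. The pads swing forward as they close: fully open they stand 13 mm farther back than shut.
Start: joints at [1.193, 0.383, 0.044, 1.598, -0.018, 1.161, -0.05], TCP at [179.523, -624.722, 404.669] pointing down, gripper open.
Joint ranges: [-2.61, 2.61], [-0.41, 2.15], [-1.48, 1.57], [0, 2.5], [-1.57, 4.71], [0.05, 1.97], [-2.85, 2.85]. Speed limits (rad/s): [2.79, 2.79, 3.14, 3.14, 3.14, 3.14, 3.14].

INTERFACE

Orientations are given as a rotation vector (axis times angle).
In Python, from plant import ctrl gives the robot as it stands.
- The arm moves only by the tool apply_moves, never from a script. Its argument "deltas" is a list of rows, each a list of 7 numbers: the turn, a rotation vector about the world's x, y, z in rad, then the shift along the world's x, y, z in cm, then the closure, from 0 (fully open) to 1 (shut). In form: [[wx, wy, wz, dx, dy, dz, hand], ...]. A call has exactly 10 rows; each row shifts and turns the commanded pose from where the row before left it; what a row does not reach is not made up. A row lasts 1/8 s, in which the tool goes at most 62.5 mm and 10.7 degrees, less where a joint would pass 70% of its speed; a pose out of reach is approached as far as the arm can. A call with a gripper value outside its range is refused whole. The fingers move at their own pace and stop on an object; "squeeze" is the grip in N (left out, the last holds). Time passes only in rows, so rows that do not move let the fingers close, or fill a call up. It gives the time, the measured TCP pose, the force, the opening and the grip force at its end, in the units of the state.
- ctrl.get_obs(): the state, without advancing time (a new reading comes with each control period).
- ctrl.get_image(name): name is "scene" or "top"; returns a dict with "frame" (420x560x3 uint8, blue, green, red), "mtx" (3x3 intrinsics, pixels), "dist_coeffs" ([k1, k2, p1, p2, k3] as OpenCV has them; the pictures are not rectified), "camera_from_world" (4x4, takes a point from world to camera coordinates). Camera axes: x right, y up, looking along -z (the intrinsics and any distortion apply to the point x, -y, -z); pixel columns grow to the right and rows downward; lengths in mm; the calibration is good to about 2 mm. A picture is of the moment at which its call begins. There is no depth.
- ctrl.finish_job(): hands the job in; it is judged then, once.
Trained networks look in the newest picture that a camera, given by its name, has taken for a name from the list of things; names that differ only in an ending like _2 or _b are one class to them, and where a whole thing is asked for, a point or a joint stands for the part that bears it (a point fixed in the world has none). Each returns a list of dicts, best first, with "score" (0 to 1); they miss things now and then, are a little off and sometimes report something else, mostly with a low value. They report only what shows in the picture. A call takes as long as a camera call. They do not tell look-alikes from the thing itself.
- ctrl.masks_of(camera, label): "region" (420x560 bool, what is visible of it) and "pixel" ([column, row] in pixels, amid what is visible of it).
The state is a dict: "t": time; "joint_positions": joint angles; "dq": joint speeds; "joint_torque": joint torques, N m; "tool_pos": TCP position; "tcp_rot": TCP orientation; "force": force on the tool from outside, world axes, zero at the start; "torque": the same for the moment, N m; "grip_width": finger opening in mm; "grasp_force": force on a finger pad.
Only numpy, scipy, OpenCV 4.12 (cv2) and the standard library are available. Lean on these libraries where they do the work, as an engineer would, in place of code of your own. Each camera call takes 0.05 s, during which the arm holds its last target. There are 200 camera calls.

TASK

Put the fresh filter cassette (the one with the white filter) into the dust sampler: give the red key its quarter turn anticlockwise, swing the access panel wide open, upright or a little beyond, set the cassette down in its channel and slide it away from the front, nose first under the sprung roller arm, until it is fully home against the end stop with the roller bearing on it. Leave the panel open, the key in the latch at its turned position, and the spent cassette and everything else on the bench where they are.

Things in the scene. Friction and masses are not known exactly. Their poses are not given: they have to be found in the camera images.
- sampler: Dust sampler: white steel case with navy front, fixed, 340 x 260 mm, deck 112 mm high. Origin on the bench under the centre of its filter bay: 140 mm of case to -x (front), 200 to +x (back), 130 to each side; y is its left, z up. The deck's opening, x -100 to +100, y -78 to +78 mm, is covered by the access panel at first; the bay's floor is at z 56 mm.
- key (a joint): Turn of the red T-shaped key: 0 locked (0 to 0.12 at the start), 1.571 fully open; grows anticlockwise seen from above. The cam lets go of the deck from about 1.05 on. Light friction (0.06 N m); it stays where it is left and does not come out.
- key_grip (a point): Middle of the key's red T-bar, on the key's axis, 36 mm above the closed panel's top (z about 153 mm), near the panel's free edge at sampler x -60, y +55 mm. The T-bar, 54 mm long, 10 mm thick, 16 mm high, lies along this point's y axis: along the sampler's y when locked, along its x after the quarter turn.
- panel (a joint): Opening angle of the access panel: 0 closed, flat on the deck; 1.75 at its stop, standing just past upright. The hinge is stiff (0.45 N m): it stays at any angle where it is left; lifting by the handle takes about 5 N.
- panel_handle (a point): Middle of the round steel bar of the panel's pull handle: 11 mm thick, 70 mm long, parallel to the hinge (along the sampler's x), 35 mm off the panel's face. Closed, it is at sampler x +60, y +78, z 152 mm. The bar can turn between finger pads as the panel swings.
- panel_hinge (a point): Point on the panel's hinge line, at sampler x 0, y -92, z 114 mm; the line runs along the sampler's x, right of the opening. The panel, 240 mm along it, 180 mm wide and 4 mm thick, swings up and over to the sampler's right (-y). When closed the handle bar lies 170 mm from the line in +y and 38 mm above it.
- seat (a point): Where the cassette's origin is when it is fully home: on the bay floor at sampler x +2, y 0, z 56 mm, with the sampler's axes. The end stop, 13 mm high, is then at the nose, at sampler x +50 mm.
- clamp (a joint): Lift of the sprung hold-down arm at the back of the bay: 0 at rest, about 0.06 with the cassette home beneath it, 0.9 at most. Its spring bears with about 3 N at the roller.
- clamp_roller (a point): Axis of the free-turning black rubber roller (18 mm across, 22 mm wide) at the tip of the sprung arm with the orange plate; sampler x +36, y 0. At rest its underside is 9 mm above the bay floor; the 12 mm thick cassette with its rounded nose lifts it as it is pushed under along +x (3 to 6 N if not pressed down).
- cassette: Fresh cassette, to be loaded: blue flat holder with a white round filter, 96 mm long (x -48 to +48), 56 wide (y), 12 thick; origin under its centre, z up. The rounded nose, at +x, goes under the roller. White upright grip fin near the tail, centred at x -34: 24 mm long in x, 10 thick in y, 12 to 50 mm above the underside. About 120 g. Lies flat on the bench, left of the sampler.
- spent: Spent cassette, of the same shape and size, with a dark brown filter; to be left alone. It too lies on the bench left of the sampler, nearer or farther than the fresh one.
- jar: Bystander: clear sample jar with a green cap, 64 mm wide, 75 mm high; origin under its centre.
- dish: Bystander: pale flat culture dish, 90 mm wide, 16 mm high; origin under its centre.
- beaker: Bystander: glass beaker, 70 mm wide, 90 mm high; origin under its centre.
- wash: Bystander: white bottle with a red cap, 66 mm wide, 170 mm high; origin under its centre.
- tin: Bystander: flat metal tin, 110 x 75 x 30 mm; origin under its centre.
- driver: Bystander: screwdriver lying on the bench; origin under its middle.
- channel (a point): Set-down point for the cassette's origin, on the bay floor at sampler x -30, y 0, z 56 mm, sampler axes: here the nose is clear of the roller. It lies in a straight channel along x, 62 mm wide, x -85 to +50 mm, between rails 6 mm high with lips flaring outward at 45 degrees up to 12 mm above the floor. From here the cassette slides 32 mm to +x.
- inlet (a point): Top of the inlet cap, 58 mm across, on a pipe standing on the deck behind the panel at sampler x 172, y -80 mm; top at z 212 mm. To be kept clear of.
Not all that is in view belongs to the job. Leave any pink look-alike of the cassette alone.

How it is judged:
By the outcome, as a careful person would: the job done as asked, in the order asked, and still so for the second after the job is handed in, with the robot touching nothing.
It also fails if it takes over 64 s, if anything falls off the work surface, if the arm or the gripper's body presses on something with over 40 N, if the wrist force passes 120 N, or if a joint passes its speed limit or range.

## Working session

There is one attempt and no reset: what is moved stays moved. The work goes in short steps, Python scripts to look and compute and a tool call to move; the robot and the scene stay as the last step left them, time stands still between calls to the robot, and variables do not carry over. Pictures are saved under pics/ and viewed, at most 10 in all, crops included, and the job is handed in when it is done.

Besides the shell and the picture viewer there is one more tool, called after "Call:" as name([rows], argument=value, ...), one row to a line, values as JSON. apply_moves: Moves the arm, as the interface text tells. Its arguments: {"type":"object","properties":{"deltas":{"type":"array","items":{"type":"array","items":{"type":"number"}}},"squeeze":{"type":"number"}},"required":["deltas"]}

```bash
ls; mkdir -p pics
cat > h.py <<'E'
import numpy as np, cv2
from plant import ctrl
def ray(im,px):
    u=cv2.undistortPoints(np.array([[px]],float),np.array(im["mtx"]),np.array(im["dist_coeffs"]))[0,0]
    T=np.array(im["camera_from_world"]);R=T[:3,:3];t=T[:3,3]
    return -R.T@t, R.T@np.array([u[0],-u[1],-1.0])
def at(im,px,z):
    o,d=ray(im,px); return o+d*(z-o[2])/d[2]
def proj(im,P):
    T=np.array(im["camera_from_world"]);P=np.atleast_2d(np.array(P,float))
    c=(T[:3,:3]@P.T).T+T[:3,3]; c=c*[1,-1,-1]
    return cv2.projectPoints(c.reshape(-1,1,3),np.zeros(3),np.zeros(3),np.array(im["mtx"]),np.array(im["dist_coeffs"]))[0][:,0]
E
python3 - <<'E'
from h import *
o=ctrl.get_obs();print({k:np.round(v,3) for k,v in o.items()})
a=[]
for n in("scene","top"):
    im=ctrl.get_image(n);a.append(im["frame"]);cv2.imwrite(f"pics/{n}0.png",im["frame"])
    print(n,np.round(ray(im,(280,210)),2))
    for l in("sampler","key_grip","panel_handle","cassette","spent","panel"):
        for d in ctrl.masks_of(n,l)[:3]: print(l,round(d["score"],2),np.round(d["pixel"]),d["region"].sum(), np.round(at(im,d["pixel"],{"sampler":112,"panel":116,"key_grip":161,"panel_handle":157}.get(l,12)))[:2])
E
```

```text
pics
{'t': np.float64(0.0), 'joint_positions': array([ 1.193,  0.384,  0.044,  1.6  , -0.018,  1.161, -0.05 ]), 'dq': array([-0.   ,  0.001, -0.002,  0.001,  0.002, -0.001, -0.   ]), 'joint_torque': array([ 0.0000e+00, -4.3346e+01,  1.0240e+00, -2.4952e+01,  1.1000e-02,
        1.1000e-02,  0.0000e+00]), 'tool_pos': array([ 179.424, -624.24 ,  403.246]), 'tcp_rot': array([-3.108e+00, -4.380e-01,  1.000e-03]), 'force': array([ 0.778,  0.37 , -0.22 ]), 'torque': array([-0.003, -0.056, -0.039]), 'grasp_force': np.float64(0.0), 'grip_width': np.float64(85.385)}
scene [[ 1.31331e+03  6.71210e+02  1.17510e+03]
 [-5.20000e-01 -4.60000e-01 -7.20000e-01]]
sampler 0.91 [261. 219.] 11806 [611. -15.]
sampler 0.52 [157. 192.] 955 [ 725. -316.]
sampler 0.19 [193. 185.] 479 [ 641. -258.]
key_grip 0.7 [299. 185.] 157 [481.   9.]
panel_handle 0.55 [269. 203.] 4085 [582. -11.]
cassette 0.89 [294. 312.] 761 [730. 202.]
cassette 0.87 [357. 304.] 769 [606. 310.]
cassette 0.62 [358. 256.] 662 [474. 219.]
spent 0.85 [406. 270.] 667 [429. 350.]
panel 0.86 [269. 198.] 3901 [539. -52.]
top [[ 4.0443e+02  6.5000e-01  1.4545e+03]
 [ 1.8000e-01  1.0000e-02 -9.8000e-01]]
sampler 0.81 [302. 239.] 9035 [554. -61.]
key_grip 0.39 [286. 266.] 68 [465. -12.]
panel_handle 0.62 [302. 243.] 4313 [538. -58.]
cassette 0.93 [230. 196.] 428 [715. 181.]
cassette 0.75 [219. 268.] 469 [464. 214.]
cassette 0.55 [195. 227.] 475 [603. 300.]
spent 0.81 [177. 276.] 502 [439. 353.]
panel 0.74 [299. 244.] 4446 [539. -51.]
panel 0.38 [431. 255.] 801 [ 507. -459.]
```

Run:
```python
import cv2,numpy as np
s=cv2.imread("pics/scene0.png");t=cv2.imread("pics/top0.png")
a=cv2.resize(s[130:350,180:460],None,fx=2.8,fy=2.7,interpolation=3)
b=cv2.resize(t[150:310,150:390],None,fx=3.3,fy=3.3,interpolation=3)
cv2.imwrite("pics/a.png",a);cv2.imwrite("pics/b.png",b)
```

```text
(no output)
```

View pics/a.png

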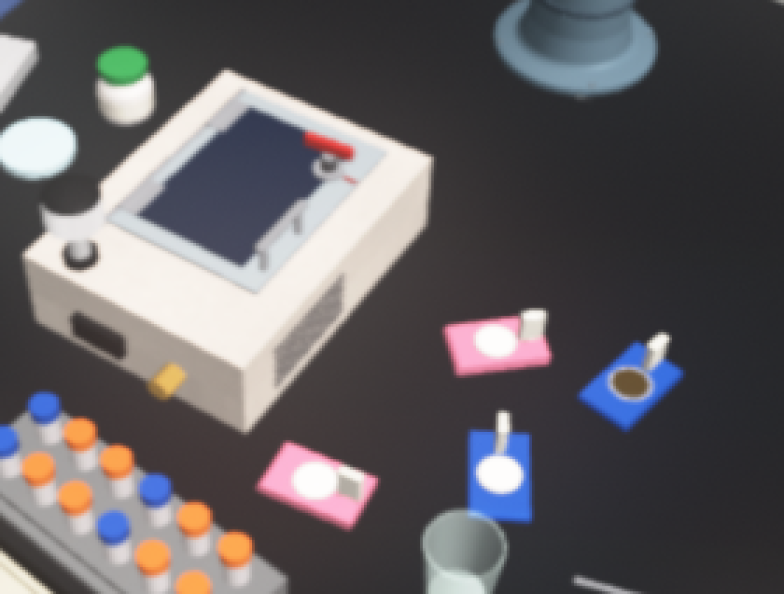

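View pics/b.png

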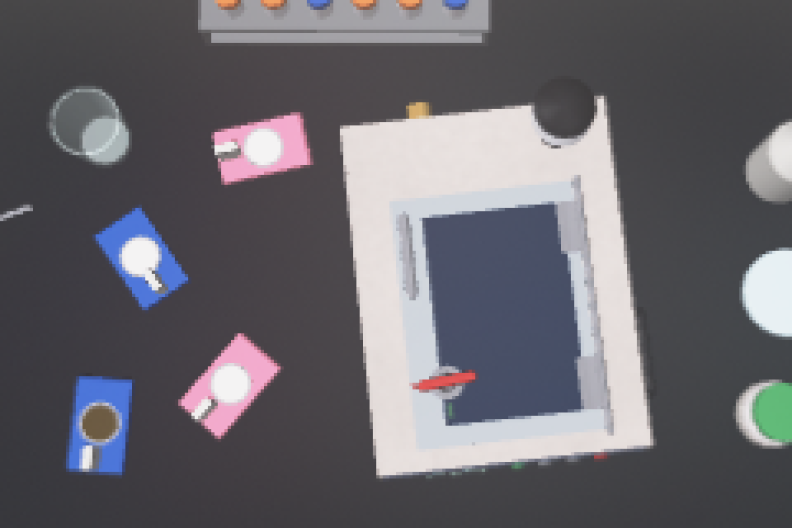

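The task's cassette is the blue one with the white filter: scene (357,304), top (195,227). It could be confused with:
- Pink look-alikes at scene (294,312) and (358,256).
- The spent blue cassette with the brown filter at scene (406,270).

The red key is at top (285,265) and the handle at top (273,228).

```bash
cat > fit.py <<'E'
from h import *
from scipy.optimize import least_squares
T=lambda P:np.array(P,float)/3.3+150-0.35
S=lambda P:np.array(P,float)/[2.8,2.7]+[180,130]-0.35
def fit(obs,x0):
    def pts(x,M): c,s=np.cos(x[2]),np.sin(x[2]); M=np.array(M,float); return np.c_[x[0]+c*M[:,0]-s*M[:,1],x[1]+s*M[:,0]+c*M[:,1],M[:,2]]
    f=lambda x:np.concatenate([(proj(im,pts(x,M))-px).ravel() for im,M,px in obs])
    r=least_squares(f,x0,loss="soft_l1",x_scale=[100,100,1]);return r.x,f(r.x)
if __name__=="__main__":
    st,ss=ctrl.get_image("top"),ctrl.get_image("scene")
    D=[[200,130,112],[-140,130,112],[-140,-130,112],[200,-130,112]]
    x,r=fit([(st,D+[[-60,55,161],[60,78,157]],T([(340,126),(378,476),(652,443),(605,97),(444,381),(406,256)])),
     (ss,D[:3]+[[-60,55,161],[60,78,155]],S([(247,366),(432,158),(227,71),(329,145),(279,232)]))],[540,-50,.1])
    print("sampler",np.round(x,3),np.round(r.reshape(-1,2),1).tolist())
    C=[[48,28,12],[48,-28,12],[-48,-28,12],[-48,28,12]]
    y,r=fit([(st,C+[[-34,0,50]],T([(95,237),(140,208),(188,278),(145,309),(151,273)])),
     (ss,C+[[-34,0,50]],S([(531,520),(470,517),(468,430),(531,432),(503,414)]))],[600,300,.6])
    print("cas",np.round(y,3),np.round(r.reshape(-1,2),1).tolist())
    f=st["frame"];u=cv2.resize(f[195:260,170:235],None,fx=6,fy=6,interpolation=3)
    v=cv2.resize(ss["frame"][270:335,325:390],None,fx=6,fy=6,interpolation=3)
    for img,im,o in((u,st,(170,195)),(v,ss,(325,270))):
        c,s=np.cos(y[2]),np.sin(y[2]);M=np.array(C+[[-34,0,50]],float)
        p=(proj(im,np.c_[y[0]+c*M[:,0]-s*M[:,1],y[1]+s*M[:,0]+c*M[:,1],M[:,2]])-o+.5)*6
        for q in p: cv2.circle(img,tuple(int(k) for k in q),3,(0,0,255),1)
    a=cv2.resize(f[160:300,240:360],None,fx=2.8,fy=2.8)
    cv2.imwrite("pics/c.png",np.hstack([u,v]))
E
python3 fit.py
```

```text
sampler [ 5.36848e+02 -5.33830e+01  1.19000e-01] [[-0.7, -0.2], [-0.9, -0.1], [-0.6, 0.6], [-0.9, -0.6], [0.2, -0.6], [-0.2, -0.7], [-1.8, 0.1], [-0.1, -1.1], [-0.4, -1.2], [-0.0, -2.7], [0.6, -4.0]]
cas [604.247 311.212   0.634] [[-1.2, -0.8], [-1.4, -1.5], [-0.2, -0.3], [-0.7, -0.1], [-0.3, 1.3], [0.0, -1.9], [-0.3, -2.0], [0.2, -0.9], [-1.2, -0.4], [-0.2, 1.6]]
```

View pics/c.png

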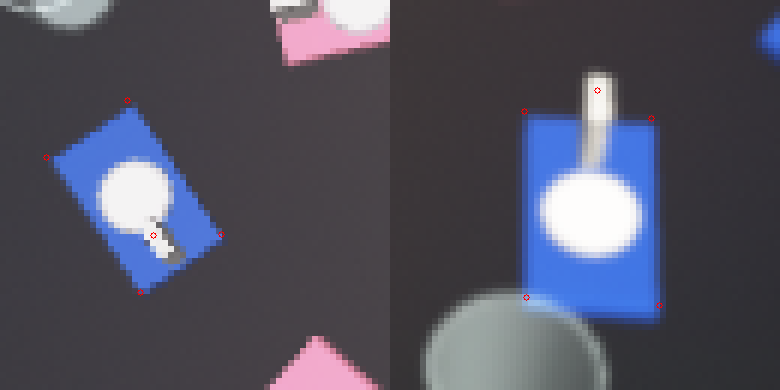

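Call:
apply_moves([
  [0,0,0.098,1.94,4.12,0,0.3],
  [0,0,0.098,1.94,4.12,0,0.3],
  [0,0,0.098,1.94,4.12,0,0.3],
  [0,0,0.098,1.94,4.12,0,0.3],
  [0,0,0.098,1.94,4.12,0,0.3],
  [0,0,0.098,1.94,4.12,0,0.3],
  [0,0,0.098,1.94,4.12,0,0.3],
  [0,0,0.098,1.94,4.12,0,0.3],
  [0,0,0.098,1.94,4.12,0,0.3],
  [0,0,0.098,1.94,4.12,0,0.3],
], squeeze=40)

```text
t: 2.05
tool_pos: [374.0, -211.3, 405.1]
tcp_rot: [2.535, 1.854, 0.0]
force: [0.5, -0.7, 0.6]
grip_width: 59.9
grasp_force: 0.0
```

Call:
apply_moves([
  [0,0,0.098,1.94,4.12,0,0.3],
  [0,0,0.098,1.94,4.12,0,0.3],
  [0,0,0.098,1.94,4.12,0,0.3],
  [0,0,0.098,1.94,4.12,0,0.3],
  [0,0,0.098,1.94,4.12,0,0.3],
  [0,0,0,0,0,-1.0,0.4],
  [0,0,0,0,0,-1.0,0.4],
  [0,0,0,0,0,-1.0,0.4],
  [0,0,0,0,0,0,0.4],
  [0,0,0,0,0,0,0.4],
])

```text
t: 3.3
tool_pos: [470.5, -7.4, 374.7]
tcp_rot: [2.016, 2.41, -0.0]
force: [0.5, -0.1, 0.2]
grip_width: 51.3
grasp_force: 0.0
```

Run:
```python
from h import *
from scipy.spatial.transform import Rotation as R
o=ctrl.get_obs();print({k:np.round(o[k],3) for k in("t","joint_positions","tool_pos","grip_width")},R.from_rotvec(o["tcp_rot"]).as_matrix().round(3))
a,b=ctrl.get_image("top")["frame"][215:295,250:330],ctrl.get_image("scene")["frame"][120:220,240:340]
cv2.imwrite("pics/d.png",np.hstack([cv2.resize(x,(400,400),interpolation=3) for x in(a,b)]))
```

```text
{'t': np.float64(3.3), 'joint_positions': array([ 0.533,  0.119, -0.633,  2.021,  0.082,  1.027,  0.038]), 'tool_pos': array([470.469,  -7.412, 374.684]), 'grip_width': np.float64(51.34)} [[-0.177  0.984 -0.   ]
 [ 0.984  0.177 -0.   ]
 [-0.    -0.    -1.   ]]
```

View pics/d.png

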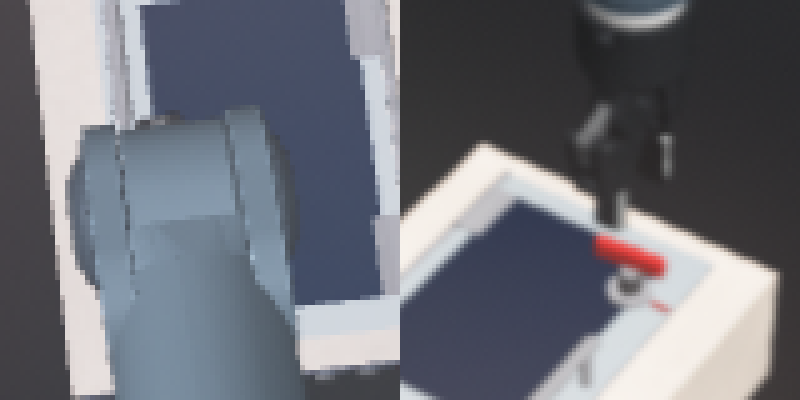

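The fingers are open above the red T-bar (scene about (297,184)) and aligned across it. Next I descend and grip.

Call:
apply_moves([
  [0,0,0,0,0,-1.5,0.4],
  [0,0,0,0,0,-1.5,0.4],
  [0,0,0,0,0,-1.5,0.4],
  [0,0,0,0,0,-1.2,0.4],
  [0,0,0,0,0,-0.8,0.4],
  [0,0,0,0,0,0,0.6],
  [0,0,0,0,0,0,1],
  [0,0,0,0,0,0,1],
  [0,0,0,0,0,0,1],
  [0,0,0,0,0,0,1],
], squeeze=25)

```text
t: 4.65
tool_pos: [470.7, -6.6, 310.7]
tcp_rot: [2.014, 2.411, -0.0]
force: [-2.6, 0.2, 5.1]
grip_width: 10.2
grasp_force: 27.4
```

Call:
apply_moves([
  [0,0,0.15,0,0,0,1],
  [0,0,0.15,0,0,0,1],
  [0,0,0.15,0,0,0,1],
  [0,0,0.15,0,0,0,1],
  [0,0,0.15,0,0,0,1],
  [0,0,0.15,0,0,0,1],
  [0,0,0.15,0,0,0,1],
  [0,0,0.15,0,0,0,1],
  [0,0,0.15,0,0,0,1],
  [0,0,0.15,0,0,0,1],
])

```text
t: 5.9
tool_pos: [470.5, -7.0, 310.7]
tcp_rot: [0.176, -3.136, 0.003]
force: [-4.0, -0.2, 6.5]
grip_width: 10.0
grasp_force: 28.1
```

Run:
```python
from h import *
from scipy.spatial.transform import Rotation as R
o=ctrl.get_obs();print({k:np.round(o[k],3) for k in("t","joint_positions","tool_pos","grip_width","force","torque")},R.from_rotvec(o["tcp_rot"]).as_matrix().round(3)[:,1])
```

```text
{'t': np.float64(5.9), 'joint_positions': array([ 0.703,  0.262, -0.847,  2.07 ,  0.25 ,  0.913,  1.4  ]), 'tool_pos': array([470.459,  -7.04 , 310.662]), 'grip_width': np.float64(9.953), 'force': array([-3.957, -0.176,  6.544]), 'torque': array([-0.187,  0.818, -0.048])} [-0.112  0.994 -0.002]
```

Call:
apply_moves([
  [0,0,0.03,0,0,0,1],
  [0,0,0,0,0,0,1],
  [0,0,0,0,0,0,0.4],
  [0,0,0,0,0,0,0.4],
  [0,0,0,0,0,0,0.4],
  [0,0,0,0,0,2,0.4],
  [0,0,0,0,0,2.4,0.4],
  [0,0,0,3,1,2,0.4],
  [0,0,0,4.3,1.4,0,0.4],
  [0,0,0,4.35,1.4,0,0.4],
])

```text
t: 7.15
tool_pos: [588.4, 31.1, 373.9]
tcp_rot: [-0.215, 3.133, -0.001]
force: [0.6, -0.6, 0.7]
grip_width: 51.3
grasp_force: 0.0
```

Run:
```python
from h import *
from scipy.spatial.transform import Rotation as R
o=ctrl.get_obs();print({k:np.round(o[k],3) for k in("t","tool_pos","grip_width")},R.from_rotvec(o["tcp_rot"]).as_matrix().round(3)[:,1])
ia,ib=ctrl.get_image("top"),ctrl.get_image("scene")
a,b=ia["frame"][200:300,240:340],ib["frame"][140:240,220:320]
cv2.imwrite("pics/e.png",np.hstack([cv2.resize(x,(400,400),interpolation=3) for x in(a,b)]))
x,y,_=o["tool_pos"]
print(proj(ib,[[x,y,o["tool_pos"][2]-173],[x,y,157]]))
```

```text
{'t': np.float64(7.15), 'tool_pos': array([588.392,  31.127, 373.873]), 'grip_width': np.float64(51.304)} [-0.137  0.991 -0.001]
[[279.39606702 199.59567853]
 [279.56913923 211.30253278]]
```

View pics/e.png

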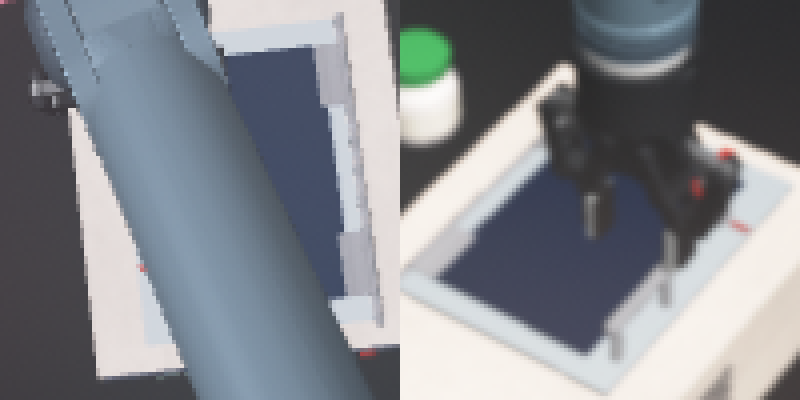

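The fingertips straddle the handle bar: scene midpoint is about (279,201), and the bar at (280,214) matches the projection within the camera's bias. Next I descend and grip.

Call:
apply_moves([
  [0,0,0,0,0,-1.7,0.4],
  [0,0,0,0,0,-1.8,0.4],
  [0,0,0,0,0,-1.7,0.4],
  [0,0,0,0,0,-1.0,0.4],
  [0,0,0,0,0,-0.5,0.4],
  [0,0,0,0,0,0,0.7],
  [0,0,0,0,0,0,1],
  [0,0,0,0,0,0,1],
  [0,0,0,0,0,0,1],
  [0,0,0,0,0,0,1],
], squeeze=30)

```text
t: 8.5
tool_pos: [587.6, 30.4, 307.4]
tcp_rot: [-0.215, 3.133, -0.002]
force: [0.3, -3.8, 3.4]
grip_width: 9.7
grasp_force: 29.4
```

Run:
```python
from h import *
# handle arc in sampler y,z -> world deltas, 20 rows to 1.66 rad
c,s=np.cos(.119),np.sin(.119); n=24
f=lambda a:np.array([170*np.cos(a)-38*np.sin(a),170*np.sin(a)+38*np.cos(a)])
A=np.linspace(0,1.68,n+1)
for i in range(n):
    d=(f(A[i+1])-f(A[i]))/10; print(i+1,round(A[i+1],2),np.round([-s*d[0],c*d[0],d[1]],2))
```

```text
1 0.07 [ 0.04 -0.31  1.18]
2 0.14 [ 0.05 -0.39  1.16]
3 0.21 [ 0.06 -0.47  1.13]
4 0.28 [ 0.06 -0.54  1.09]
5 0.35 [ 0.07 -0.62  1.05]
6 0.42 [ 0.08 -0.69  1.  ]
7 0.49 [ 0.09 -0.76  0.95]
8 0.56 [ 0.1  -0.82  0.9 ]
9 0.63 [ 0.11 -0.88  0.84]
10 0.7 [ 0.11 -0.94  0.77]
11 0.77 [ 0.12 -0.99  0.7 ]
12 0.84 [ 0.12 -1.03  0.63]
13 0.91 [ 0.13 -1.08  0.56]
14 0.98 [ 0.13 -1.11  0.48]
15 1.05 [ 0.14 -1.14  0.4 ]
16 1.12 [ 0.14 -1.17  0.32]
17 1.19 [ 0.14 -1.19  0.24]
18 1.26 [ 0.14 -1.2   0.15]
19 1.33 [ 0.14 -1.21  0.07]
20 1.4 [ 0.14 -1.21 -0.02]
21 1.47 [ 0.14 -1.21 -0.1 ]
22 1.54 [ 0.14 -1.2  -0.19]
23 1.61 [ 0.14 -1.18 -0.27]
24 1.68 [ 0.14 -1.16 -0.35]
```

Call:
apply_moves([
  [0,0,0,0.04,-0.31,1.18,1],
  [0,0,0,0.05,-0.39,1.16,1],
  [0,0,0,0.06,-0.47,1.13,1],
  [0,0,0,0.06,-0.54,1.09,1],
  [0,0,0,0.07,-0.62,1.05,1],
  [0,0,0,0.08,-0.69,1.0,1],
  [0,0,0,0.09,-0.76,0.95,1],
  [0,0,0,0.1,-0.82,0.9,1],
  [0,0,0,0.11,-0.88,0.84,1],
  [0,0,0,0.11,-0.94,0.77,1],
])

```text
t: 9.75
tool_pos: [594.7, -30.2, 407.7]
tcp_rot: [-0.221, 3.132, 0.009]
force: [4.2, 4.3, -4.4]
grip_width: 9.6
grasp_force: 29.3
```

Call:
apply_moves([
  [0,0,0,0.12,-0.99,0.7,1],
  [0,0,0,0.12,-1.03,0.63,1],
  [0,0,0,0.13,-1.08,0.56,1],
  [0,0,0,0.13,-1.11,0.48,1],
  [0,0,0,0.14,-1.14,0.4,1],
  [0,0,0,0.14,-1.17,0.32,1],
  [0,0,0,0.14,-1.19,0.24,1],
  [0,0,0,0.14,-1.2,0.15,1],
  [0,0,0,0.14,-1.21,0.07,1],
  [0,0,0,0.14,-1.21,-0.02,1],
])

```text
t: 11.0
tool_pos: [608.5, -141.6, 447.3]
tcp_rot: [-0.224, 3.132, 0.008]
force: [-2.3, 3.7, 5.3]
grip_width: 9.7
grasp_force: 30.4
```

Call:
apply_moves([
  [0,0,0,0.14,-1.21,-0.1,1],
  [0,0,0,0.14,-1.2,-0.19,1],
  [0,0,0,0.14,-1.18,-0.27,1],
  [0,0,0,0.14,-1.16,-0.35,1],
  [0,0,0,0,0,0,1],
  [0,0,0,0,0,0,1],
  [0,0,0,0,0,0,0.75],
  [0,0,0,0,0,0,0.75],
  [0,0,0,0,0,0,0.75],
  [0,0,0,0,0,0,0.75],
])

```text
t: 12.25
tool_pos: [613.6, -193.5, 433.1]
tcp_rot: [0.218, -3.133, -0.001]
force: [0.3, 0.4, -0.4]
grip_width: 21.6
grasp_force: 0.0
```

Run:
```python
from h import *
a,b=ctrl.get_image("top")["frame"][120:320,200:400],ctrl.get_image("scene")["frame"][80:280,170:370]
cv2.imwrite("pics/f.png",np.hstack([cv2.resize(x,(400,400),interpolation=3) for x in(a,b)]))
print(ctrl.get_obs()["joint_positions"].round(2))
```

```text
[ 0.82  0.46 -0.77  1.55  0.33  1.27  1.71]
```

View pics/f.png

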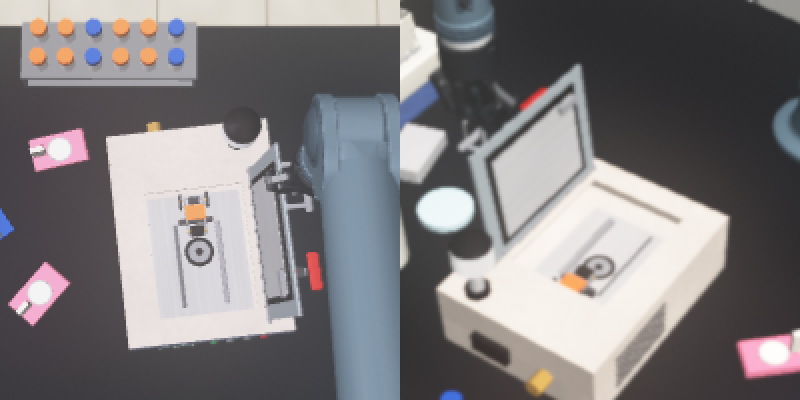

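The panel stands upright and slightly beyond, and the fingers are clear of the handle. The bay shows the channel and the orange arm at top (297,226). Next I lift off over the panel and go to the cassette.

Call:
apply_moves([
  [0,0,0,0,0,3,0.75],
  [0,0,0,0,0,3,0.75],
  [0,0,0,0,0,3,0.75],
  [0,0,0.07,-0.53,4.8,0,0.4],
  [0,0,0.07,-0.53,4.8,0,0.4],
  [0,0,0.07,-0.53,4.8,0,0.4],
  [0,0,0.07,-0.53,4.8,0,0.4],
  [0,0,0.07,-0.53,4.8,0,0.4],
  [0,0,0.07,-0.53,4.8,0,0.4],
  [0,0,0.075,-0.5,4.8,0,0.4],
])

```text
t: 13.6
tool_pos: [575.2, 145.8, 523.1]
tcp_rot: [0.987, -2.981, 0.001]
force: [0.1, 0.9, 0.1]
grip_width: 51.6
grasp_force: 0.0
```

Call:
apply_moves([
  [0,0,0,0,4.8,-2,0.4],
  [0,0,0,0,4.8,-3,0.4],
  [0,0,0,0,4.8,-4,0.4],
  [0,0,0,0,0,-4,0.4],
  [0,0,0,0,0,-4,0.4],
  [0,0,0,0,0,-4,0.4],
  [0,0,0,0,0,-2,0.4],
  [0,0,0,0,0,0,0.4],
  [0,0,0,0,0,0,0.4],
  [0,0,0,0,0,0,0.4],
])

```text
t: 14.85
tool_pos: [577.5, 287.0, 295.8]
tcp_rot: [-0.977, 2.982, 0.001]
force: [-0.0, -0.5, 1.0]
grip_width: 51.3
grasp_force: 0.0
```

Run:
```python
from h import *
from scipy.spatial.transform import Rotation as R
o=ctrl.get_obs();print({k:np.round(o[k],3) for k in("t","joint_positions","tool_pos","grip_width")},R.from_rotvec(o["tcp_rot"]).as_matrix().round(3)[:,1])
ia,ib=ctrl.get_image("top"),ctrl.get_image("scene")
x,y,z=o["tool_pos"]
print(proj(ib,[[x,y,z-171],[577,291,50]]),proj(ia,[[577,291,50]]))
a,b=ib["frame"][60:260,140:340],ib["frame"][240:340,315:415]
cv2.imwrite("pics/g.png",np.hstack([cv2.resize(x,(400,400),interpolation=3) for x in(a,b)]))
```

```text
{'t': np.float64(14.85), 'joint_positions': array([ 0.122,  0.658, -0.88 ,  1.665,  0.562,  1.087,  1.279]), 'tool_pos': array([577.541, 286.962, 295.765]), 'grip_width': np.float64(51.338)} [-0.592  0.806 -0.001]
[[360.54961442 266.14228196]
 [359.01253785 284.55934161]] [[195.14479934 233.66504441]]
```

View pics/g.png

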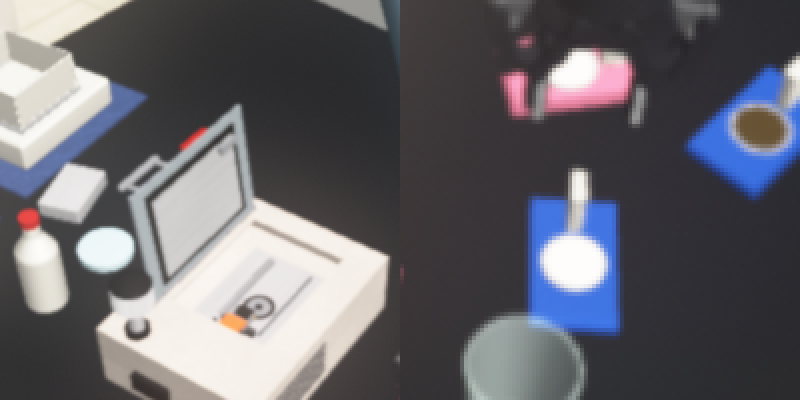

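The panel stayed open. The fingertips are at about scene (362,268) and the white-filter cassette's fin at (360,284). Next I make a small correction, descend and grip.

Call:
apply_moves([
  [0,0,0,-0.25,0.15,-2.5,0.4],
  [0,0,0,0,0,-2.5,0.4],
  [0,0,0,0,0,-2.5,0.4],
  [0,0,0,0,0,-1.8,0.4],
  [0,0,0,0,0,-1.0,0.4],
  [0,0,0,0,0,0,0.6],
  [0,0,0,0,0,0,1],
  [0,0,0,0,0,0,1],
  [0,0,0,0,0,0,1],
  [0,0,0,0,0,0,1],
], squeeze=45)

```text
t: 16.2
tool_pos: [574.8, 288.3, 191.7]
tcp_rot: [-0.978, 2.984, 0.001]
force: [0.1, -0.1, 3.8]
grip_width: 9.5
grasp_force: 45.3
```

Call:
apply_moves([
  [0,0,0,0,0,1.5,1],
  [0,0,0,0,0,4,1],
  [0,0,0,0,0,4.5,1],
  [0,0,0,0,0,4,1],
  [0,0,0,0,0,2,1],
  [0,0,-0.05,-1,-3.5,0,1],
  [0,0,-0.05,-1,-3.5,0,1],
  [0,0,-0.05,-1,-3.5,0,1],
  [0,0,-0.05,-1,-3.5,0,1],
  [0,0,-0.05,-1,-3.5,0,1],
])

```text
t: 17.45
tool_pos: [523.4, 111.2, 349.6]
tcp_rot: [0.595, -3.082, 0.001]
force: [0.6, -0.3, -1.1]
grip_width: 9.4
grasp_force: 44.7
```

Call:
apply_moves([
  [0,0,-0.05,-1,-3.5,0,1],
  [0,0,-0.05,-1,-3.5,0,1],
  [0,0,-0.05,-1,-3.5,0,1],
  [0,0,-0.05,-1,-3.5,0,1],
  [0,0,-0.064,-1.1,-3.4,0,1],
  [0,0,0,0,0,-1.5,1],
  [0,0,0,0,0,-2,1],
  [0,0,0,0,0,-1.5,1],
  [0,0,0,0,0,0,1],
  [0,0,0,0,0,0,1],
])

```text
t: 18.7
tool_pos: [473.8, -60.4, 300.6]
tcp_rot: [-0.19, 3.136, 0.001]
force: [0.0, -0.0, -1.0]
grip_width: 9.6
grasp_force: 44.6
```

Run:
```python
from h import *
from scipy.spatial.transform import Rotation as R
o=ctrl.get_obs();print({k:np.round(o[k],3) for k in("t","joint_positions","tool_pos","grip_width","force")},R.from_rotvec(o["tcp_rot"]).as_matrix().round(3)[:,1])
ia,ib=ctrl.get_image("top"),ctrl.get_image("scene")
x,y,z=o["tool_pos"]; b0=z-191.7; c,s=np.cos(.119),np.sin(.119)
M=np.array([[k+34,l,12] for k,l in((48,28),(48,-28),(-48,28),(-48,-28))],float)
W=np.c_[x+c*M[:,0]-s*M[:,1],y+s*M[:,0]+c*M[:,1],M[:,2]+b0]
b=cv2.resize(ib["frame"][130:230,220:320],(500,500),interpolation=3)
for p in proj(ib,W): print(p.round(1)); cv2.circle(b,tuple(int(q) for q in (p-[220,130]+.5)*5),3,(0,0,255),1)
a=cv2.resize(ia["frame"][200:300,240:340],(300,500*3//5),interpolation=3); a=cv2.copyMakeBorder(a,0,200,0,0,0)
cv2.imwrite("pics/i.png",np.hstack([b,a]))
```

```text
{'t': np.float64(18.7), 'joint_positions': array([ 0.81 ,  0.299, -0.85 ,  2.062,  0.286,  0.9  ,  1.493]), 'tool_pos': array([473.794, -60.369, 300.607]), 'grip_width': np.float64(9.552), 'force': array([ 0.022, -0.005, -1.029])} [-0.121  0.993  0.001]
[273.6 203.9]
[257.2 196. ]
[292.5 183.9]
[276.4 176.6]
```

View pics/i.png

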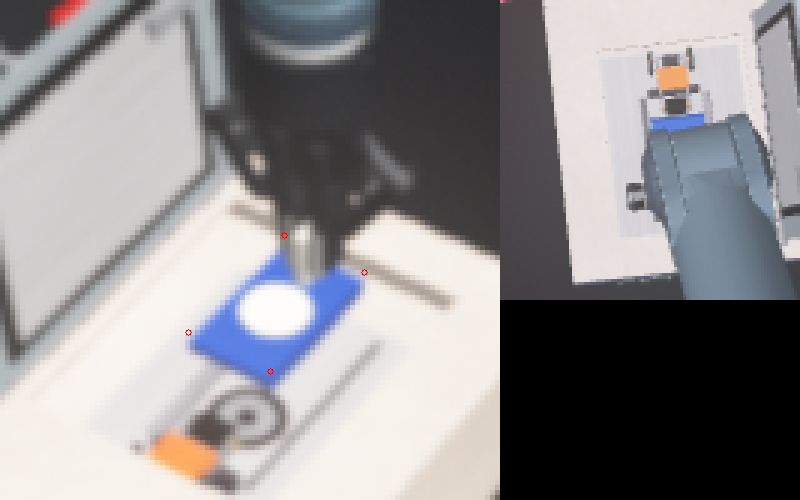

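The cassette hangs level above the channel, nose toward the roller, with nose corners at about scene (258,200) and (274,207). The offset from the projection matches the known camera bias. Next I lower it.

Call:
apply_moves([
  [0,0,0,0,-0.05,-1,1],
  [0,0,0,0,0,-1,1],
  [0,0,0,0,0,-1,1],
  [0,0,0,0,0,-0.8,1],
  [0,0,0,0,0,-0.5,1],
  [0,0,0,0,0,-0.4,1],
  [0,0,0,0,0,-0.3,1],
  [0,0,0,0,0,-0.15,1],
  [0,0,0,0,0,0,1],
  [0,0,0,0,0,0,1],
])

```text
t: 20.05
tool_pos: [473.5, -61.8, 249.3]
tcp_rot: [-0.187, 3.136, -0.0]
force: [-0.9, 0.2, -1.1]
grip_width: 9.3
grasp_force: 44.7
```

Call:
apply_moves([
  [0,0,0,0,0,-0.1,1],
  [0,0,0,0,0,-0.05,1],
  [0,0,0,0,0,-0.05,1],
  [0,0,0,0,0,0,1],
  [0,0,0,0,0,0,1],
  [0,0,0,0,0,0,1],
  [0,0,0,0,0,0,1],
  [0,0,0,0,0,0,1],
  [0,0,0,0,0,0,1],
  [0,0,0,0,0,0,1],
])

```text
t: 21.3
tool_pos: [473.6, -61.7, 247.6]
tcp_rot: [0.187, -3.136, 0.001]
force: [-3.0, 0.6, 5.3]
grip_width: 9.7
grasp_force: 45.7
```

Call:
apply_moves([
  [0,0,0,0,0,-0.0,1],
  [0,0,0,0.3,0.035,0.03,1],
  [0,0,0,0.3,0.035,0,1],
  [0,0,0,0.3,0.035,0,1],
  [0,0,0,0.3,0.035,0,1],
  [0,0,0,0.3,0.035,0,1],
  [0,0,0,0.3,0.035,0,1],
  [0,0,0,0.3,0.035,0,1],
  [0,0,0,0.2,0.025,0,1],
  [0,0,0,0,0,0,1],
])

```text
t: 22.55
tool_pos: [495.9, -59.1, 247.6]
tcp_rot: [0.187, -3.133, 0.002]
force: [-5.4, -0.3, 9.5]
grip_width: 9.6
grasp_force: 46.3
```

Call:
apply_moves([
  [0,0,0,0.15,0.018,0,1],
  [0,0,0,0.15,0.018,0,1],
  [0,0,0,0.15,0.018,0,1],
  [0,0,0,0.1,0.012,0,1],
  [0,0,0,0.1,0.012,0,1],
  [0,0,0,0.05,0.006,0,1],
  [0,0,0,0.05,0.006,0,1],
  [0,0,0,0.05,0.006,0,1],
  [0,0,0,0,0,0,1],
  [0,0,0,0,0,0,1],
])

```text
t: 23.8
tool_pos: [503.6, -58.1, 247.6]
tcp_rot: [0.187, -3.132, 0.002]
force: [-7.6, -0.3, 9.0]
grip_width: 9.6
grasp_force: 46.5
```

Call:
apply_moves([
  [0,0,0,0.05,0.006,0,1],
  [0,0,0,0.05,0.006,0,1],
  [0,0,0,0.05,0.006,0,1],
  [0,0,0,0.05,0.006,0,1],
  [0,0,0,0.05,0.006,0,1],
  [0,0,0,0,0,0,1],
  [0,0,0,0,0,0,1],
  [0,0,0,0,0,0,1],
  [0,0,0,0,0,0,1],
  [0,0,0,0,0,0,1],
])

```text
t: 25.05
tool_pos: [504.6, -57.9, 247.6]
tcp_rot: [0.186, -3.126, 0.004]
force: [-13.4, -2.1, 16.1]
grip_width: 9.4
grasp_force: 47.6
```

Call:
apply_moves([
  [0,0,0,0.05,0.006,0,1],
  [0,0,0,0.05,0.006,0,1],
  [0,0,0,0.05,0.006,0,1],
  [0,0,0,0,0,0,1],
  [0,0,0,0,0,0,1],
  [0,0,0,0,0,0,1],
  [0,0,0,0,0,0,1],
  [0,0,0,0,0,0,1],
  [0,0,0,0,0,0,1],
  [0,0,0,0,0,0,1],
])

```text
t: 26.3
tool_pos: [505.1, -57.8, 247.5]
tcp_rot: [0.185, -3.123, 0.005]
force: [-15.9, -1.7, 21.3]
grip_width: 9.5
grasp_force: 48.2
```

Run:
```python
from h import *
ia,ib=ctrl.get_image("top"),ctrl.get_image("scene")
b=cv2.resize(ib["frame"][150:230,220:300],(400,400),interpolation=3)
a=cv2.resize(ia["frame"][190:270,260:340],(400,400),interpolation=3)
cv2.imwrite("pics/j.png",np.hstack([b,a]))
```

```text
(no output)
```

View pics/j.png

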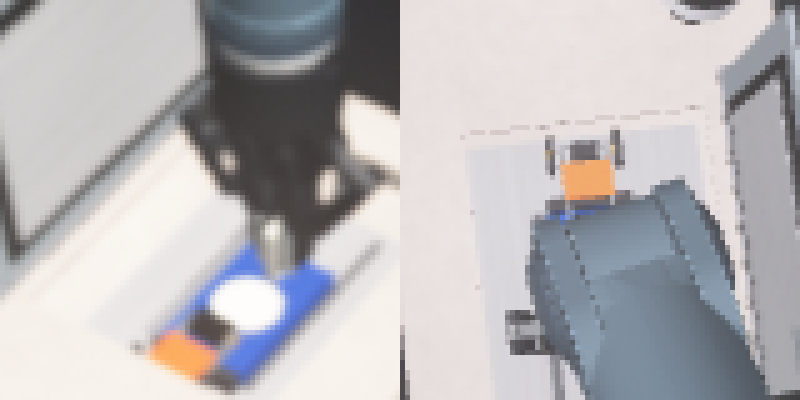

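The roller sits on the cassette at scene (262,215), the nose is at the end stop, and the push force rises with no further travel. Next I release and withdraw straight up.

Call:
apply_moves([
  [0,0,0,0,0,0,0.65],
  [0,0,0,0,0,0,0.65],
  [0,0,0,0,0,0,0.65],
  [0,0,0,0,0,0,0.65],
  [0,0,0,0,0,1,0.65],
  [0,0,0,0,0,2,0.65],
  [0,0,0,0,0,3,0.65],
  [0,0,0,0,0,4,0.65],
  [0,0,0,0,0,4,0.65],
  [0,0,0,0,0,4,0.65],
])

```text
t: 27.65
tool_pos: [508.3, -57.0, 430.3]
tcp_rot: [-0.188, 3.134, -0.002]
force: [-0.4, -0.7, 0.1]
grip_width: 30.0
grasp_force: 0.0
```

Call:
apply_moves([
  [0,0,0,0,3,0,0.65],
  [0,0,0,0,4,0,0.65],
  [0,0,0,0,4,0,0.65],
  [0,0,0,0,4,0,0.65],
  [0,0,0,0,4,0,0.65],
  [0,0,0,0,3,0,0.65],
  [0,0,0,0,2,0,0.65],
  [0,0,0,0,0,0,0.65],
  [0,0,0,0,0,0,0.65],
  [0,0,0,0,0,0,0.65],
])

```text
t: 28.9
tool_pos: [508.8, 180.9, 427.5]
tcp_rot: [-0.183, 3.136, -0.002]
force: [0.3, 0.1, 0.4]
grip_width: 30.1
grasp_force: 0.0
```

Run:
```python
from h import *
ia,ib=ctrl.get_image("top"),ctrl.get_image("scene")
b=cv2.resize(ib["frame"][100:240,200:340],(400,400),interpolation=3)
a=cv2.resize(ia["frame"][190:290,250:350],(400,400),interpolation=3)
c,s=np.cos(.119),np.sin(.119)
for n,M in(("nose",[50,0,68]),("tail",[-46,0,68]),("fin",[-32,0,106])):
    p=proj(ia,[536.8+c*M[0]-s*M[1],-53.4+s*M[0]+c*M[1],M[2]])[0]; cv2.circle(a,tuple(int(q) for q in (p-[250,190]+.5)*4),3,(0,255,0),1)
cv2.imwrite("pics/k.png",np.hstack([b,a]))
```

```text
(no output)
```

View pics/k.png

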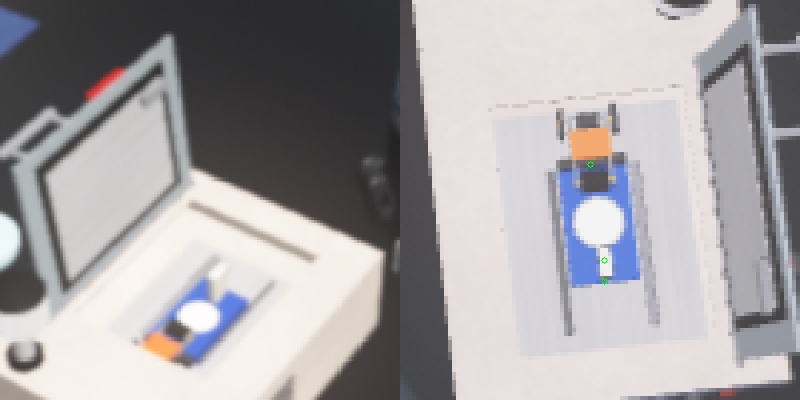

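The cassette is home: its nose meets the end stop at top (398,160 in the crop), the roller bears on it, the panel is open and the robot is clear.

```bash
python3 -c "from plant import ctrl; print(ctrl.finish_job())"
```

```text
the job is handed in; nothing more can be done
None
```

The white-filter cassette is in the sampler, pushed home against the end stop with the roller on it, the key turned and the panel left open just past upright. I handed the job in at about 29 s; no verdict came back.

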